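# Calibrate the bench balance through its recessed key

### The arm

A 7-joint arm with a two-finger parallel gripper is mounted at the origin on a cart in front of the work surface, level with it; the furniture and walls round the work are solid. World frame = base frame: x ahead of the robot, y to its left, z up, the work surface at z = 0. Lengths are in m, angles in rad, forces in N, time in s.
With the tool pointing down it reaches from about 0.425 to 0.925 m from the base axis. Payload 6.8 kg.
Tool frame: the origin (TCP) lies midway between the tips of the shut fingers; the grasp point (between the pads) lies 19 mm behind it; z points along the fingers, y is the line along which they close (so a half turn about z gives the same grasp; the last joint's range is limited). The gripper opens to 85 mm and grips with 20 to 120 N. Pads are 22 mm wide; open, the fingers measure 114 mm over their backs; the gripper's body (76 mm by 85 mm) begins 54 mm behind the grasp point. The pads swing forward as they close: fully open they stand 13 mm farther back than shut.
Start: joints at [-1.36, 0.477, 0.022, 1.555, -0.011, 1.109, -0.083], TCP at [0.212, 0.641, 0.231] pointing down, gripper open.
Joint ranges: [-2.96, 2.96], [-0.34, 2.1], [-1.41, 1.46], [0.24, 2.44], [-1.37, 4.51], [0.17, 1.92], [-2.96, 2.96]. Speed limits (rad/s): [2.39, 2.39, 3.14, 3.14, 3.14, 3.14, 3.14].

### API

Orientations are given as a unit quaternion [w, x, y, z].
In Python, from station import bot, imaging gives the robot as it stands.
- The arm moves only by the tool move_arm, never from a script. Its argument "commands" is a list that holds one entry, the list of rows, each a list of 7 numbers: the shift along the tool's x, y, z in m, then the turn, a rotation vector about the tool's x, y, z in degrees, then the finger opening in m, from 0 to 0.0854. In form: [[[x, y, z, rx, ry, rz, grip], ...]]. A call has 1 to 20 rows; each row shifts and turns the commanded pose from where the row before left it, along the tool's axes as they then stand; what a row does not reach is not made up. A row lasts 1/8 s, in which the tool goes at most 62.5 mm and 10.7 degrees, less where a joint would pass 70% of its speed; a pose out of reach is approached as far as the arm can. A call is refused whole if a number of a shift passes 0.0625 or a number of a turn 10.7, either way. A call with a gripper value outside its range is refused whole. The fingers move at their own pace and stop on an object; "squeeze" is the grip in N (left out, the last holds). Time passes only in rows, so rows that do not move let the fingers close. It gives the time, the measured TCP pose, the force, the opening and the grip force at its end, in the units of the state.
- bot.get_obs(): the state, without advancing time (a new reading comes with each control period).
- imaging.read_camera(name): name is "scene" or "top" or "wrist"; returns the picture (400x640x3 uint8, red, green, blue); there is no depth.
- imaging.calibration(name): a dict with "intrinsics" (3x3 intrinsics, pixels), "extrinsics" (4x4, takes a point from camera to world coordinates); the wrist camera has in their place "mount" (4x4, takes a point from camera to tool coordinates, whose origin is the TCP and whose axes are the flange's). Camera axes: x right, y down, z forward; pixel columns grow to the right and rows downward; lengths in m; the calibration is good to about 2 mm. A picture is of the moment at which its call begins: read the wrist's pose just before it. calibration takes no time and is no camera call.
- bot.hand_in(): hands the job in; it is judged then, once.
The state is a dict: "t": time; "q": joint angles; "joint_vel": joint speeds; "joint_torque": joint torques, N m; "eef_pos": TCP position; "tool_rot": TCP orientation; "contact_force": force on the tool from outside, world axes, zero at the start; "torque": the same for the moment, N m; "gripper_width": opening from 0.0 (shut) to 1.0 (fully open); "grasp_force": force on a finger pad.
Only numpy, scipy, OpenCV 4.12 (cv2) and the standard library are available. Lean on these libraries where they do the work, as an engineer would, in place of code of your own. Each camera call takes 0.05 s, during which the arm holds its last target. There are 200 camera calls.

### The job

The reference weight already stands on the balance's pan: start its calibration. Push the sliding guard by its rib all the way to the other side so that the round well lies open, reach a fingertip into that well to press the sunken key fully down for about half a second and let it come up again, then push the guard all the way back over the round well. Work with the fingertips only, without pinching the guard's rib, and leave the weight, the square-welled power key and the things around the balance alone.

Things in the scene. Friction and masses are not known exactly. Their poses are not given: they have to be found in the camera images.
- balance: bench balance, white housing on a grey base, fixed to the bench, 200 (its x) by 150 (its y) mm, flat top 55 mm above the bench. Origin: centre of its underside; z up, x from the key console (robot side, dark display strip along its edge) to the round pan behind. Turned up to 0.35 rad. Two wells in the console top, at x = -42 mm: a round one at y = +33 mm (left) and a square one at y = -33 mm (right)
- well (a point): centre of the mouth of the round well (straight bore 46 mm across), level with the housing top, 55 mm above the bench; fixed to the balance, axes as the balance. Two guard rails, 3 mm high, run along the balance's y, 31.5 mm in front of and behind the wells' centres
- cal_key_top (a point): centre of the top face of the round grey calibration key (34 mm across) at the bottom of the round well, 18 mm below the well's mouth when up; moves with the key
- cal_key (a joint): travel of the calibration key in m: 0 up, 0.005 fully down; spring, 2 N at first and 4 N fully down, returns by itself
- power_key (a joint): travel of the square power key (30 x 30 mm) in the square well (42 x 42 mm, 66 mm to the balance's -y of the round one) in m: 0 up, 0.005 fully down, same spring and depth as the calibration key; not to be pressed
- guard (a joint): position of the sliding guard in m: 0 closed over the round well, 0.066 at its far stop over the square well (round well open). Grows as the guard goes towards the balance's -y. Starts at 0 to 0.008. Stays where left; about 1.2 N of friction. Push on the rib's left (+y) face to open it, on its right (-y) face to close it
- rib (a point): middle of the top edge of the guard's push rib, 72.5 mm above the bench. The guard is a flat grey plate 59 (x) by 60 (y) by 3 mm, its underside 0.5 mm over the housing top; the rib stands across its middle, 44 mm long along the balance's x, 12 mm thick along y, 14 mm high above the plate. Moves with the guard, axes as the balance
- pan (a point): centre of the top of the balance's pan, where the weight stands: a steel disc 90 mm across, 63 mm above the bench, its centre 52 mm behind the balance's centre (+x)
- weight: steel reference weight, 140 to 280 g, 32 mm across, 40 mm high with a 20 mm knob on top, standing near the middle of the pan; origin: centre of its underside. To be left standing
- vial: closed sample vial, 24 mm across, 50 mm high, on the bench left of the balance; origin: centre of its underside. Bystander
- counter: hand tally counter, 29 x 42 x 45 mm, on the bench left of the balance; origin: centre of its underside. Bystander
- oil: small bottle, 26 mm across, 50 mm high, on the bench right of the balance; origin: centre of its underside. Bystander
Not all that is in view belongs to the job. Leave any orange or red look-alike of the weight alone.

How it is judged:
By the outcome, as a careful person would: the job done as asked, in the order asked, and still so for the second after the job is handed in, with the robot touching nothing.
It also fails if it takes over 48 s, if anything falls off the work surface, if the arm or the gripper's body presses on something with over 40 N, if the wrist force passes 120 N, or if a joint passes its speed limit or range.

## Working session

There is one attempt and no reset: what is moved stays moved. The work goes in short steps, Python scripts to look and compute and a tool call to move; the robot and the scene stay as the last step left them, time stands still between calls to the robot, and variables do not carry over. Pictures are saved under pics/ and viewed, at most 10 in all, crops included, and the job is handed in when it is done.

Besides the shell and the picture viewer there is one more tool, called after "Call:" as name(argument=value, ...), one argument or row to a line, values as JSON. move_arm: Moves the arm, as the interface text tells. Its arguments: {"type":"object","properties":{"commands":{"type":"array","items":{"type":"array","items":{"type":"array","items":{"type":"number"}}}},"squeeze":{"type":"number"}},"required":["commands"]}

```bash
mkdir -p pics; python3 - <<'E'
from station import bot, imaging
import cv2
o=bot.get_obs(); print(o)
for n in("top","scene"):
    im=imaging.read_camera(n); cv2.imwrite(f"pics/{n}1.png",cv2.cvtColor(im,cv2.COLOR_RGB2BGR))
    c=imaging.calibration(n); print(n,c)
print(imaging.calibration("wrist"))
E
```

```text
{'t': 0.0, 'q': array([-1.36010235,  0.47779868,  0.022312  ,  1.55645894, -0.01148793,
        1.10933514, -0.0830948 ]), 'joint_vel': array([-1.42053288e-04,  5.35630830e-04,  2.90621823e-05, -1.39950555e-03,
       -1.92714371e-03,  1.03828215e-03,  1.88410652e-03]), 'joint_torque': array([ 4.26642337e-04, -5.96437204e+01,  1.60788216e+00, -2.81207532e+01,
        1.22758158e-02,  9.04880231e-03,  9.07703651e-06]), 'eef_pos': array([0.21137119, 0.64041052, 0.23032299]), 'tool_rot': array([-8.01702156e-05,  1.58694783e-01,  9.87327245e-01, -9.32693261e-04]), 'contact_force': array([-0.17936781,  0.01465528,  0.13741763]), 'torque': array([ 0.0519808 , -0.03521503, -0.06807392]), 'grasp_force': 0.0, 'gripper_width': 1.0006065035903409}
top {'intrinsics': array([[369.27283132,   0.        , 321.79938732],
       [  0.        , 369.27283132, 203.31198344],
       [  0.        ,   0.        ,   1.        ]]), 'extrinsics': array([[ 0.0229215 , -0.98352564,  0.17930955,  0.38932171],
       [-0.99967813, -0.02059764,  0.01481135, -0.07893041],
       [-0.01087399, -0.17959134, -0.983681
[... 337 characters left out ...]
  [-0.74573156, -0.42039533,  0.51686768, -0.49998194],
       [ 0.01602484, -0.78688385, -0.61689303,  0.59588807],
       [ 0.        ,  0.        ,  0.        ,  1.        ]])}
{'intrinsics': array([[311.30795009,   0.        , 321.14753027],
       [  0.        , 311.30795009, 200.979226  ],
       [  0.        ,   0.        ,   1.        ]]), 'mount': array([[ 2.02760777e-04, -9.48286373e-01, -3.17415995e-01,
         8.13214428e-02],
       [ 9.99999780e-01, -8.00369420e-06,  6.62696683e-04,
         7.58054594e-04],
       [-6.30966734e-04, -3.17416059e-01,  9.48286163e-01,
        -1.42672823e-01],
       [ 0.00000000e+00,  0.00000000e+00,  0.00000000e+00,
         1.00000000e+00]])}
```

View pics/top1.png

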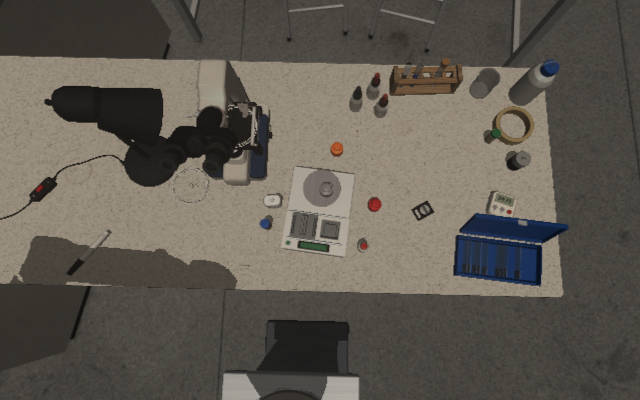

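View pics/scene1.png

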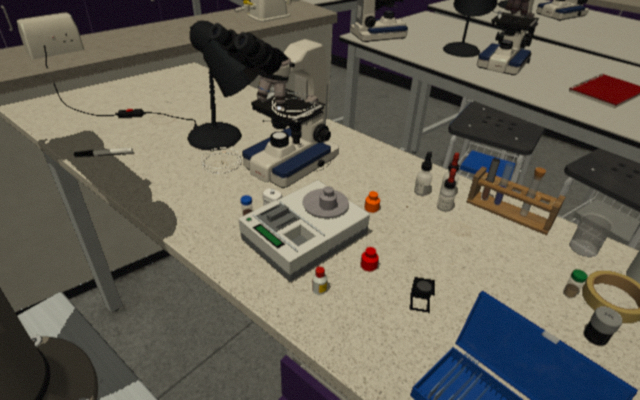

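The balance is centred near (318,212) in the top view. The grey ribbed guard is on the left at about (303,225), and the square well is at (330,230). The steel weight is on the pan at (327,188). The orange (337,149) and red (374,204) items are look-alikes to leave alone. Next I'll enlarge the crops.

```bash
python3 - <<'E'
import cv2
a=cv2.imread("pics/top1.png")[155:265,250:390]; cv2.imwrite("pics/c1.png",cv2.resize(a,(770,605),interpolation=cv2.INTER_CUBIC)[:600])
a=cv2.imread("pics/scene1.png")[170:280,230:380]; cv2.imwrite("pics/c2.png",cv2.resize(a,(750,550),interpolation=cv2.INTER_CUBIC))
E
```

```text
(no output)
```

View pics/c1.png

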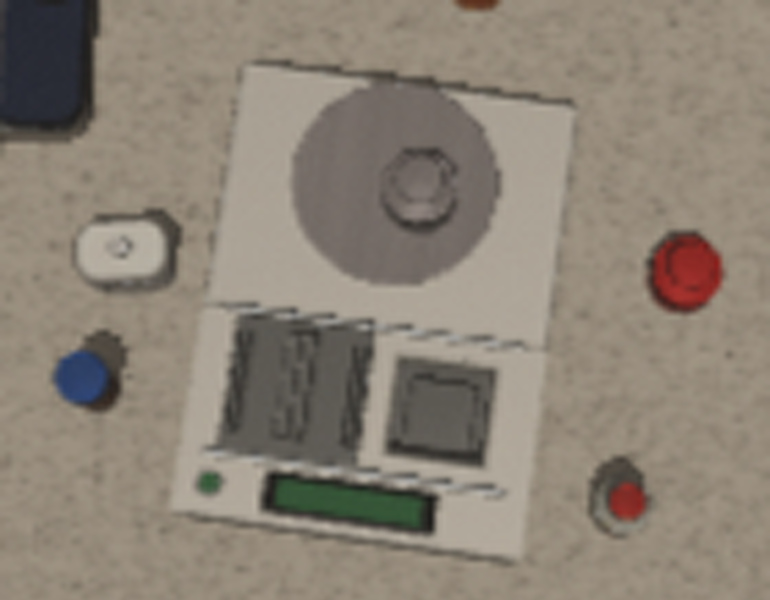

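View pics/c2.png

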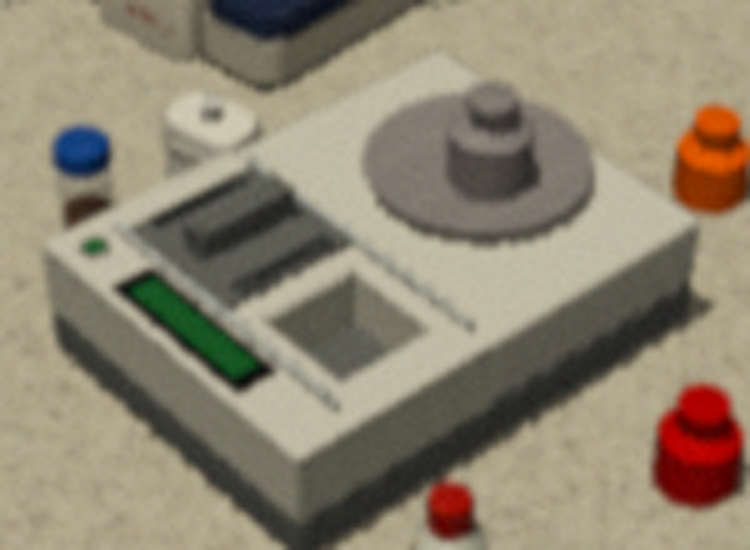

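In the top crop, the balance corners are BL (245,63), BR (574,103), FR (522,558) and FL (174,513), and the rib top is near (297,385). In the scene crop they are FL (47,245), FR (297,458), BR (695,228) and BL (443,55), with the rib top at about (238,207). The vial and counter are to the left, the oil and the red decoy to the right. I'll fit the pose now.

```bash
cat > h.py <<'E'
import numpy as np
from station import bot, imaging
from scipy.optimize import least_squares
from scipy.spatial.transform import Rotation as R
def cam(n):
    c=imaging.calibration(n)
    if 'extrinsics' in c: return c['intrinsics'],c['extrinsics']
    o=bot.get_obs(); T=np.eye(4); w=o['tool_rot']; T[:3,:3]=R.from_quat([w[1],w[2],w[3],w[0]]).as_matrix(); T[:3,3]=o['eef_pos']
    return c['intrinsics'],T@c['mount']
def proj(KE,P):
    K,E=KE; p=(np.asarray(P)-E[:3,3])@E[:3,:3]; q=p@K.T; return q[:,:2]/q[:,2:]
def ray(KE,uv,z):
    K,E=KE; d=E[:3,:3]@np.linalg.inv(K)@[uv[0],uv[1],1]; return E[:3,3]+d*(z-E[2,3])/d[2]
def wpts(p,L):
    L=np.atleast_2d(L); c,s=np.cos(p[2]),np.sin(p[2])
    return np.c_[p[0]+c*L[:,0]-s*L[:,1],p[1]+s*L[:,0]+c*L[:,1],L[:,2]]
E
python3 - <<'E'
from h import *
C=np.array([[.1,.075,.055],[.1,-.075,.055],[-.1,-.075,.055],[-.1,.075,.055]])
u=lambda a,s,o:(np.array(a)+.5)/s-.5+np.array(o)
t=u([[245,63],[574,103],[522,558],[174,513]],5.5,[250,155])
s=u([[443,55],[695,228],[297,458],[47,245]],5,[230,170])
kt,ks=cam("top"),cam("scene")
for w in ((1,0),(0,1),(1,1)):
    r=least_squares(lambda p:np.r_[w[0]*(proj(kt,wpts(p,C))-t).ravel(),w[1]*(proj(ks,wpts(p,C))-s).ravel()],[.5,-.08,-.1]); print(r.x,np.round(r.fun,1))
p=r.x
print("well",wpts(p,[-.042,.033,.055]),"sq",wpts(p,[-.042,-.033,.055]),"weightpan",wpts(p,[.052,0,.063]))
for k,v in((kt,u([297,385],5.5,[250,155])),(ks,u([238,207],5,[230,170]))):
    q=ray(k,v,.0725); d=q[:2]-p[:2]; c,s_=np.cos(p[2]),np.sin(p[2]); print("rib",q,c*d[0]+s_*d[1],-s_*d[0]+c*d[1])
E
```

```text
[ 0.5307208  -0.05838819 -0.10763583] [-0.9 -0.3  0.8  0.   0.4  0.2 -0.3 -0.  -0.  -0.   0.  -0.   0.   0.
 -0.   0. ]
[ 0.53088393 -0.05760054 -0.12745345] [-0.  -0.   0.   0.  -0.   0.  -0.  -0.  -0.1 -1.1  2.  -1.1 -0.7  1.2
 -1.1 -0.2]
[ 0.53070147 -0.05797191 -0.11817012] [-0.6 -0.6  1.   0.4 -0.3  0.5 -0.9 -0.4 -0.6 -1.1  2.  -1.3  0.1  1.5
 -1.   0.4]
well [[ 0.49288492 -0.02025045  0.055     ]] sq [[ 0.48510383 -0.08579017  0.055     ]] weightpan [[ 0.58233883 -0.06410247  0.063     ]]
rib [ 0.49291458 -0.02528797  0.0725    ] -0.04137665075034874 0.028001110406624393
rib [ 0.49155086 -0.02416632  0.0725    ] -0.042863098311903505 0.02895415940691712
```

Call:
move_arm(
  commands=[
    [[0,0,0,0,0,-5.85,0],[-0.037,-0.044,0,0,0,-5.85,0],[-0.037,-0.044,0,0,0,0,0],[-0.037,-0.044,0,0,0,0,0],[-0.037,-0.044,0,0,0,0,0],[-0.037,-0.044,0,0,0,0,0],[-0.018,-0.048,0.006,0,0,0,0],[-0.018,-0.048,0.012,0,0,0,0],[-0.018,-0.048,0.012,0,0,0,0],[-0.018,-0.048,0.012,0,0,0,0],[-0.018,-0.048,0.012,0,0,0,0],[-0.018,-0.048,0.012,0,0,0,0],[-0.018,-0.048,0.012,0,0,0,0],[-0.016,-0.046,0.012,0,0,0,0],[0,0,0,0,0,0,0],[0,0,0,0,0,0,0]],
  ],
  squeeze=30,
)

```text
t: 2.1
eef_pos: [0.4623, 0.003, 0.1411]
tool_rot: [-0.0, 0.057, 0.998, 0.0]
contact_force: [-0.1, -0.6, 0.6]
gripper_width: 0.003
grasp_force: 0.0
```

```bash
python3 - <<'E'
from h import *
import cv2
o=bot.get_obs(); print(o['t'],o['eef_pos'],R.from_quat(o['tool_rot'][[1,2,3,0]]).as_matrix().round(4),o['gripper_width'],o['contact_force'])
k=cam("wrist"); im=imaging.read_camera("wrist"); np.savez("w1.npz",K=k[0],E=k[1])
cv2.imwrite("pics/w1.png",cv2.resize(cv2.cvtColor(im,cv2.COLOR_RGB2BGR),(800,500),interpolation=cv2.INTER_CUBIC))
p=[.5307,-.058,-.115]
print(proj(k,wpts(p,[[-.042,.0285,.0725],[-.042,-.033,.055],[-.1,.075,.055],[-.1,-.075,.055]]))*1.25)
E
```

```text
2.1 [0.46229355 0.00295403 0.14114037] [[-9.934e-01  1.145e-01 -6.000e-04]
 [ 1.145e-01  9.934e-01  2.000e-04]
 [ 6.000e-04  1.000e-04 -1.000e+00]] 0.0027516433805798417 [-0.08392476 -0.55631194  0.64407537]
[[360.22524667 318.92137239]
 [268.35876609 305.95217341]
 [436.99045854 219.09581269]
 [188.32679469 219.03481895]]
```

View pics/w1.png

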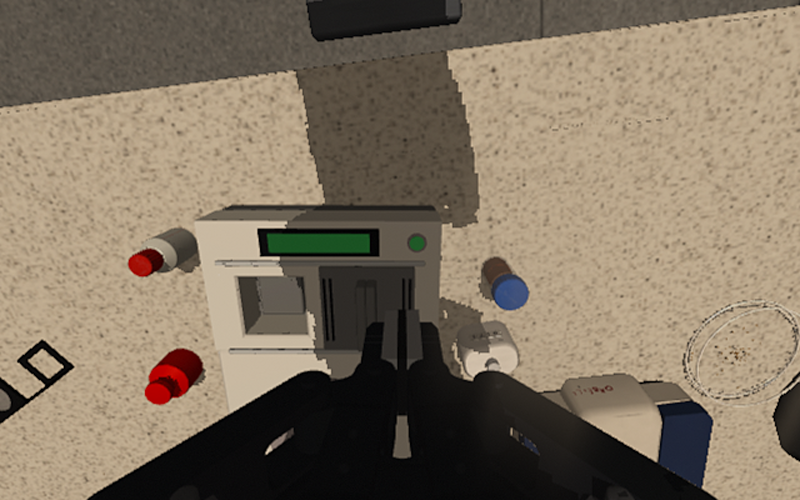

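The tool is above the balance. In this view, up is towards the robot and right is +y. The front top corners are at (197,219) and (441,219), and the square well is at (237–306, 275–335). The rib's front end is at (357–376, 280). It all sits a few px right of the prediction, so I'll take an enlarged, brightened crop.

```bash
python3 - <<'E'
import cv2,numpy as np
a=cv2.imread("pics/w1.png"); a=cv2.resize(a,(640,400),interpolation=cv2.INTER_AREA)[165:325,150:363]
a=(255*(a/255.)**.5).astype('uint8')
cv2.imwrite("pics/c3.png",cv2.resize(a,None,fx=3.75,fy=3.75,interpolation=cv2.INTER_CUBIC))
E
```

```text
(no output)
```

View pics/c3.png

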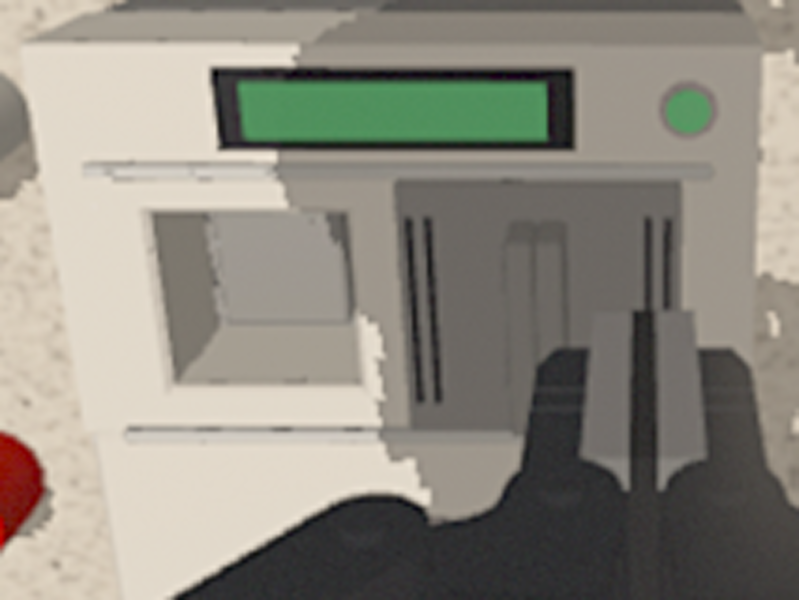

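```bash
python3 - <<'E'
from h import *
w=np.load("w1.npz"); kw=(w['K'],w['E'])
u=np.array([[760,45],[25,42],[150,211],[350,211],[362,384],[172,384],[397,182],[681,180],[535,243]]);u=(u+.5)/3.75-.5+[150,165]
L=lambda g:np.array([[-.1,.075,.055],[-.1,-.075,.055],[-.063,-.054,.055],[-.063,-.012,.055],[-.021,-.012,.055],[-.021,-.054,.055],[-.0715,.033-g-.03,.0585],[-.0715,.033-g+.03,.0585],[-.064,.033-g,.0725]])
r=least_squares(lambda p:(proj(kw,wpts(p,L(p[3])))-u).ravel(),[.53,-.058,-.11,.004]);print(r.x,r.fun.round(1))
# with small vertical/offset freedom
r=least_squares(lambda p:(proj(kw,wpts(p,L(p[3]))+[0,0,p[4]])-u).ravel(),[.53,-.058,-.11,.004,0]);print(r.x,r.fun.round(1))
p=r.x; o=bot.get_obs(); d=o['eef_pos'][:2]-p[:2]; c,s=np.cos(p[2]),np.sin(p[2]); print("tcp local",c*d[0]+s*d[1],-s*d[0]+c*d[1])
E
```

```text
[ 0.53142552 -0.05516968 -0.11948747  0.00406078] [ 1.7 -0.4 -1.2 -0.5 -0.3  0.1 -0.6  0.3  0.   0.8  0.3  0.6 -0.8 -0.4
  1.   0.5 -0.2 -0.3]
[ 0.53246462 -0.05624894 -0.11987736  0.00342526 -0.00302962] [ 0.   0.1 -0.1 -0.   0.2 -0.  -0.7  0.2 -0.2  0.2  0.8 -0.  -0.3 -0.4
  0.5  0.5 -0.2 -0.5]
tcp local -0.07671371464376793 0.05106810254279657
```

Call:
move_arm(
  commands=[
    [[-0.017,0.002,0.02,0,0,0,0],[-0.017,0,0.02,0,0,0,0],[0,0,0.02,0,0,0,0],[0,0,0.012,0,0,0,0],[0,0,0.005,0,0,0,0],[0,0,0,0,0,0,0]],
  ],
)

```text
t: 2.9
eef_pos: [0.4965, 0.0011, 0.0644]
tool_rot: [-0.0, 0.057, 0.998, 0.0]
contact_force: [0.7, -0.0, 0.6]
gripper_width: 0.004
grasp_force: 0.0
```

Call:
move_arm(
  commands=[
    [[0,-0.005,0,0,0,0,0],[0,-0.005,0,0,0,0,0],[0,-0.006,0,0,0,0,0],[0,-0.006,0,0,0,0,0],[0,-0.006,0,0,0,0,0],[0,-0.006,0,0,0,0,0]],
  ],
)

```text
t: 3.65
eef_pos: [0.4928, -0.0335, 0.0644]
tool_rot: [0.0, 0.057, 0.998, 0.0]
contact_force: [-0.6, 1.2, 2.9]
gripper_width: -0.003
grasp_force: 1.1
```

Call:
move_arm(
  commands=[
    [[0,-0.006,0,0,0,0,0],[0,-0.006,0,0,0,0,0],[0,-0.006,0,0,0,0,0],[0,-0.006,0,0,0,0,0],[0,-0.006,0,0,0,0,0],[0,-0.003,0,0,0,0,0],[0,0,0,0,0,0,0]],
  ],
)

```text
t: 4.53
eef_pos: [0.4885, -0.0662, 0.0642]
tool_rot: [-0.0, 0.057, 0.998, -0.0]
contact_force: [-0.0, 0.2, -0.6]
gripper_width: -0.006
grasp_force: 0.1
```

Call:
move_arm(
  commands=[
    [[0,-0.002,0,0,0,0,0],[0,-0.002,0,0,0,0,0],[0,0,0,0,0,0,0]],
  ],
)

```text
t: 4.9
eef_pos: [0.4884, -0.0668, 0.0641]
tool_rot: [-0.0, 0.056, 0.998, 0.001]
contact_force: [0.9, 9.8, 0.6]
gripper_width: -0.0
grasp_force: 4.4
```

Call:
move_arm(
  commands=[
    [[0,0.004,0,0,0,0,0],[0,0.006,-0.01,0,0,0,0],[0,0.012,-0.03,0,0,0,0],[-0.005,0.02,-0.02,0,0,0,0],[0,0.015,-0.006,0,0,0,0],[0,0,0,0,0,0,0],[0,0,0,0,0,0,0]],
  ],
)

```text
t: 5.78
eef_pos: [0.4989, -0.0145, 0.1295]
tool_rot: [-0.001, 0.058, 0.998, -0.0]
contact_force: [0.4, -0.2, 1.1]
gripper_width: 0.003
grasp_force: 0.0
```

```bash
python3 - <<'E'
from h import *
import cv2
o=bot.get_obs(); print(o['t'],o['eef_pos'],o['contact_force'])
k=cam("wrist"); im=imaging.read_camera("wrist"); np.savez("w2.npz",K=k[0],E=k[1])
a=cv2.cvtColor(im,cv2.COLOR_RGB2BGR)[130:290,140:353]; a=(255*(a/255.)**.5).astype('uint8')
cv2.imwrite("pics/c4.png",cv2.resize(a,None,fx=3.75,fy=3.75,interpolation=cv2.INTER_CUBIC))
p=[.5315,-.0565,-.119]
print((proj(k,wpts(p,[[-.042,.033,.055],[-.042,.033,.037],[-.064,-.033,.0725]]))-[140,130])*3.75)
E
```

```text
5.775 [ 0.49893623 -0.01448156  0.12953032] [ 0.42217521 -0.16314675  1.11336209]
[[650.8719546  284.74149954]
 [652.85454955 256.62022805]
 [275.29685533 198.71278929]]
```

View pics/c4.png

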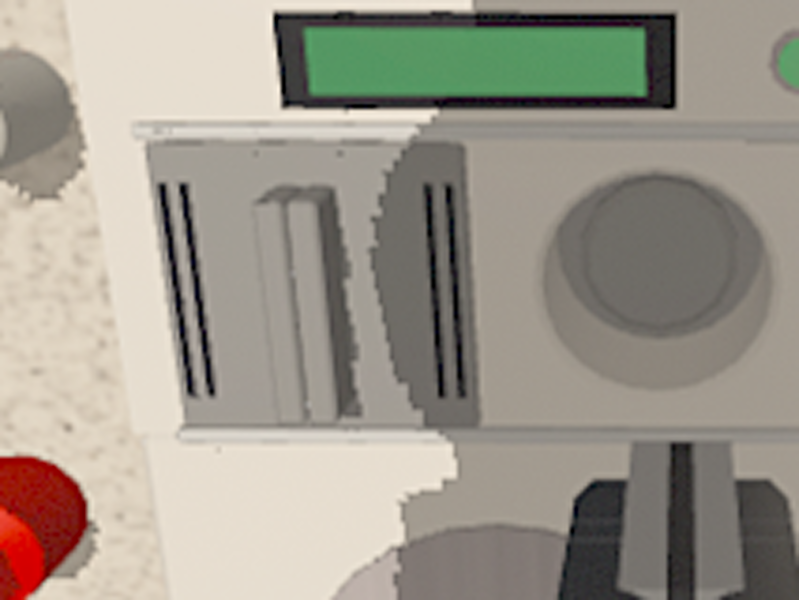

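The guard lies fully over the square well. The round well's mouth is centred at (657,280) and the key at (658,257), which is 1–2 mm off the prediction. I'll centre over it and press.

Call:
move_arm(
  commands=[
    [[0.005,-0.0035,0.02,0,0,0,0],[0,0,0.025,0,0,0,0],[0,0,0.02,0,0,0,0],[0,0,0.015,0,0,0,0],[0,0,0.008,0,0,0,0],[0,0,0,0,0,0,0]],
  ],
)

```text
t: 6.58
eef_pos: [0.4942, -0.017, 0.0419]
tool_rot: [-0.0, 0.057, 0.998, -0.0]
contact_force: [1.1, 0.7, -0.9]
gripper_width: 0.004
grasp_force: 0.0
```

Call:
move_arm(
  commands=[
    [[0,0,0.007,0,0,0,0],[0,0,0.006,0,0,0,0],[0,0,0,0,0,0,0]],
  ],
)

```text
t: 6.95
eef_pos: [0.4956, -0.0167, 0.0317]
tool_rot: [0.001, 0.058, 0.998, 0.001]
contact_force: [-7.1, -0.2, 32.1]
gripper_width: -0.002
grasp_force: 15.9
```

Call:
move_arm(
  commands=[
    [[0,0,-0.001,0,0,0,0],[0,0,0,0,0,0,0],[0,0,-0.01,0,0,0,0],[0,0,-0.02,0,0,0,0],[0,0,-0.03,0,0,0,0],[0,-0.02,-0.01,0,0,0,0],[0,-0.03,0,0,0,0,0],[0,-0.035,0,0,0,0,0],[0,0,0,0,0,0,0]],
  ],
)

```text
t: 8.07
eef_pos: [0.4834, -0.1053, 0.0999]
tool_rot: [-0.0, 0.06, 0.998, -0.001]
contact_force: [-0.3, -0.2, 0.4]
gripper_width: -0.002
grasp_force: 0.0
```

Call:
move_arm(
  commands=[
    [[0,-0.006,0,0,0,0,0],[0,0,0.015,0,0,0,0],[0,0,0.015,0,0,0,0],[0,0,0.006,0,0,0,0],[0,0,0,0,0,0,0]],
  ],
)

```text
t: 8.7
eef_pos: [0.4836, -0.1068, 0.0634]
tool_rot: [-0.001, 0.057, 0.998, 0.0]
contact_force: [-0.9, 0.0, 0.4]
gripper_width: 0.0
grasp_force: 0.0
```

Call:
move_arm(
  commands=[
    [[0,0.005,0,0,0,0,0],[0,0.005,0,0,0,0,0],[0,0.006,0,0,0,0,0],[0,0.006,0,0,0,0,0],[0,0.006,0,0,0,0,0],[0,0.006,0,0,0,0,0],[0,0.006,0,0,0,0,0],[0,0.006,0,0,0,0,0],[0,0.006,0,0,0,0,0],[0,0.006,0,0,0,0,0],[0,0.006,0,0,0,0,0],[0,0.006,0,0,0,0,0],[0,0,0,0,0,0,0]],
  ],
)

```text
t: 10.32
eef_pos: [0.4919, -0.0371, 0.0642]
tool_rot: [-0.0, 0.057, 0.998, 0.0]
contact_force: [-0.3, 0.1, -0.7]
gripper_width: 0.003
grasp_force: 0.0
```

Call:
move_arm(
  commands=[
    [[0,0.003,0,0,0,0,0],[0,0.003,0,0,0,0,0],[0,0,0,0,0,0,0]],
  ],
)

```text
t: 10.7
eef_pos: [0.4918, -0.036, 0.0641]
tool_rot: [-0.0, 0.059, 0.998, -0.002]
contact_force: [-0.6, -13.8, 0.9]
gripper_width: 0.001
grasp_force: 6.4
```

Call:
move_arm(
  commands=[
    [[0,-0.006,0,0,0,0,0],[0,-0.008,0,0,0,0,0],[0,0,-0.02,0,0,0,0],[0,0,-0.04,0,0,0,0],[0,0,-0.02,0,0,0,0],[0,0,0,0,0,0,0],[0,0,0,0,0,0,0]],
  ],
)

```text
t: 11.58
eef_pos: [0.4905, -0.0452, 0.1435]
tool_rot: [-0.001, 0.057, 0.998, 0.0]
contact_force: [-1.5, -0.2, -0.3]
gripper_width: -0.005
grasp_force: 0.0
```

```bash
python3 - <<'E'
from h import *
import cv2
k=cam("wrist"); im=imaging.read_camera("wrist")
a=cv2.cvtColor(im,cv2.COLOR_RGB2BGR); a=(255*(a/255.)**.5).astype('uint8')
cv2.imwrite("pics/w3.png",cv2.resize(a,(800,500),interpolation=cv2.INTER_CUBIC))
p=[.532,-.0555,-.119]
for g in(0,.004): print(proj(k,wpts(p,[[-.0715,.063-g,.0585],[-.0715,.003-g,.0585],[-.064,.033-g,.0725]]))*1.25)
E
```

```text
[[496.80502975 213.52381997]
 [396.42814965 213.03720021]
 [448.80540813 231.6785433 ]]
[[490.11686838 213.49139626]
 [389.73220593 213.00473877]
 [441.78401358 231.64525197]]
```

View pics/w3.png

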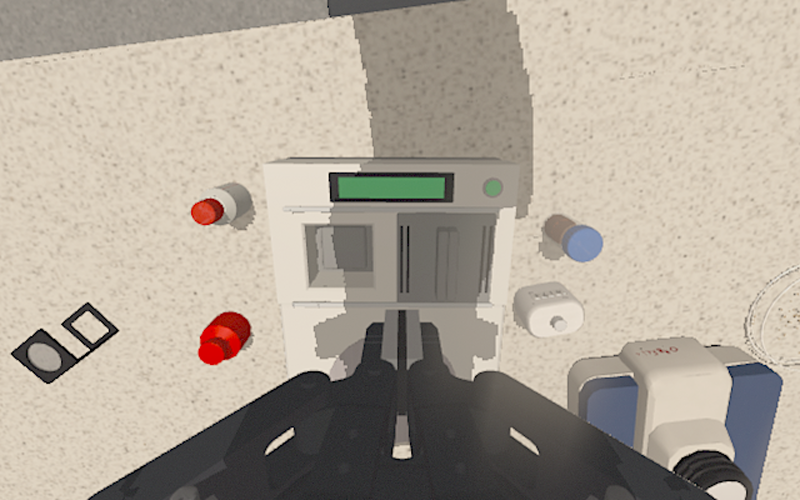

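The guard's edges are at 397 and 495, which matches g = 0 (closed). I'll rise clear and check the weight.

Call:
move_arm(
  commands=[
    [[0,0,-0.04,0,0,0,0],[0,0.03,-0.04,0,0,0,0],[0,0.06,0,0,0,0,0],[0,0.06,0,0,0,0,0],[0,0.06,0,0,0,0,0],[0,0,0,0,0,0,0],[0,0,0,0,0,0,0]],
  ],
)

```text
t: 12.5
eef_pos: [0.5146, 0.1624, 0.2231]
tool_rot: [-0.001, 0.057, 0.998, -0.001]
contact_force: [0.8, -0.9, 0.2]
gripper_width: -0.001
grasp_force: 0.0
```

```bash
python3 - <<'E'
from station import imaging
import cv2
a=cv2.cvtColor(imaging.read_camera("scene"),cv2.COLOR_RGB2BGR)[130:310,200:440]
cv2.imwrite("pics/s2.png",cv2.resize(a,None,fx=3.3,fy=3.3,interpolation=cv2.INTER_CUBIC))
E
```

```text
(no output)
```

View pics/s2.png

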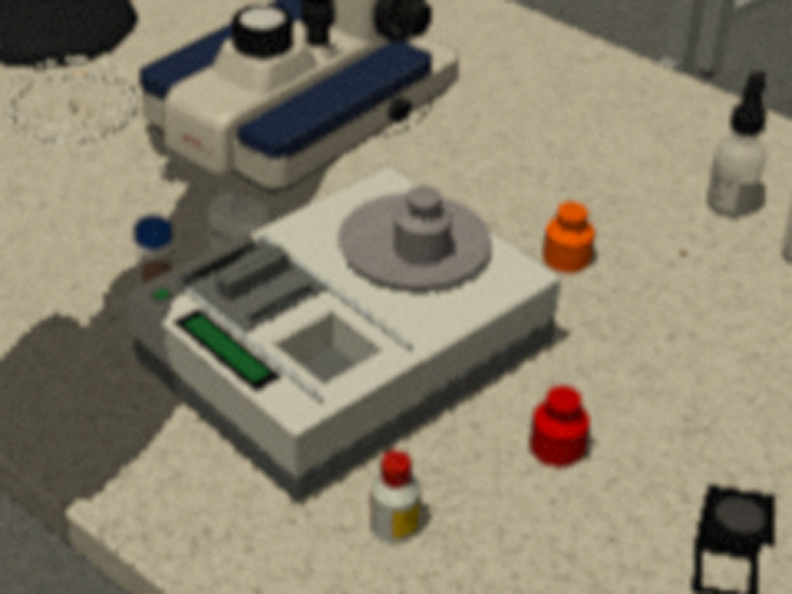

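The weight still stands on the pan at (423,230), the guard is closed at (255,285), and the bystanders haven't moved. The arm is clear, so I'll hand in.

```bash
python3 -c "
from station import bot
print(bot.hand_in())"
```

```text
the job is handed in; nothing more can be done
None
```

I opened the guard fully, held the calibration key fully down for an estimated 0.45 s (about 32 N peak at the tool), then released it and closed the guard; the weight, power key and nearby items were left alone, and I handed the job in at about 12.5 s (no verdict returned).

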